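# Release the spring plunger and slide the caddy home on its shelf runner

## Robot

A 6-joint arm with a two-finger parallel gripper is mounted at the origin on the work surface. World frame = base frame: x ahead of the robot, y to its left, z up, the work surface at z = 0. Lengths are in m, angles in rad, forces in N, time in s.
With the tool pointing down it reaches from about 0.4 to 0.825 m from the base axis. Payload 7 kg.
Tool frame: the origin (TCP) lies on the centre line of the jaws, within the pads' length; the fingertips stand tip_reach ahead of it and the grasp point (between the pads) is the TCP (tip_reach is the distance from the TCP to the fingertips, in m); z points along the fingers, y is the line along which they close (so a half turn about z gives the same grasp; the last joint's range is limited). The gripper opens to 88 mm and grips with 3 to 60 N. Pads are 19 mm wide; open, the fingers measure 130 mm over their backs; the gripper's body (78 mm by 193 mm) begins 47 mm behind the grasp point.
Start: joints at [1.638, 0.359, 0.012, 0, -1.224, -0.288], TCP at [0.148, 0.659, 0.218] pointing down, gripper open.
Joint ranges: [-3.07, 3.07], [-1.43, 2.12], [-1.02, 1.25], [-3.03, 1.67], [-3.05, -0], [-3.03, 3.03]. Speed limits (rad/s): [2.39, 2.39, 3.01, 3.14, 3.14, 3.14].

## Interface

Orientations are given as [roll, pitch, yaw] about the fixed x, y, z axes, in that order (R = Rz(yaw) Ry(pitch) Rx(roll)).
In Python, from station import get_state, grab_frame, calibration, job_done, find_in, mark_of, tip_reach gives the robot as it stands.
- The arm moves only by the shell command python3 -m handwheel 'ROWS' [OPENING] [FORCE]. ROWS is JSON, a list of rows, each an object with "delta_pos": the shift along the world's x, y, z in units of 30 mm (1.0 is 30 mm), a list of three; "dr": the turn, a rotation vector about the world's x, y, z in degrees, a list of three. In form: [{"delta_pos": [tx, ty, tz], "dr": [rx, ry, rz]}, ...]. A call has 1 to 10 rows; each row shifts and turns the commanded pose from where the row before left it; what a row does not reach is not made up. A row lasts 1/10 s, in which the tool goes at most 50 mm and 8.59 degrees, less where a joint would pass 70% of its speed; a pose out of reach is approached as far as the arm can. A call is refused whole if a number of a shift passes 1 or a number of a turn 8.59, either way. A call with a gripper value outside its range is refused whole. OPENING is the closure, from -1 (fully open) to 1 (shut), set as the call begins (- or left out, the last holds). The fingers move at their own pace and stop on an object; FORCE is the grip in N (left out, the last holds). Time passes only in rows, so rows that do not move let the fingers close. It gives the time, the measured TCP pose, the force, the opening and the grip force at its end, in the units of the state.
- get_state(): the state, without advancing time (a new reading comes with each control period).
- grab_frame(name): name is "scene" or "top" or "wrist"; returns the picture (420x560x3 uint8, red, green, blue); there is no depth.
- calibration(name): a dict with "fx", "fy", "cx", "cy" (pixels), "extrinsics" (4x4, takes a point from world to camera coordinates). Camera axes: x right, y down, z forward; pixel columns grow to the right and rows downward; lengths in m; the calibration is good to about 2 mm. A picture is of the moment at which its call begins: read the wrist's pose just before it. calibration takes no time and is no camera call; for the wrist camera it gives the pose at the moment of the call.
- job_done(): hands the job in; it is judged then, once.
Trained networks look in the newest picture that a camera, given by its name, has taken for a name from the list of things; names that differ only in an ending like _2 or _b are one class to them, and where a whole thing is asked for, a point or a joint stands for the part that bears it (a point fixed in the world has none). Each returns a list of dicts, best first, with "conf" (0 to 1); they miss things now and then, are a little off and sometimes report something else, mostly with a low value. They report only what shows in the picture. A call takes as long as a camera call.
- find_in(camera, query): "location" ([column, row] in pixels, amid what is visible of it).
- mark_of(camera, query): "location" ([column, row] in pixels: a listed point, or the origin of a listed thing).
The state is a dict: "t": time; "q": joint angles; "qd": joint speeds; "joint_efforts": joint torques, N m; "eef_pos": TCP position; "ee_rot": TCP orientation; "force": force on the tool from outside, world axes, zero at the start; "moment": the same for the moment, N m; "width": finger opening in m; "gripper_force": force on a finger pad.
Only numpy, scipy, OpenCV 4.12 (cv2) and the standard library are available. Lean on these libraries where they do the work, as an engineer would, in place of code of your own. Each camera call takes 0.05 s, during which the arm holds its last target. There are 200 camera calls.

## Task

The white caddy is locked in its pulled-out position on the shelf runner by the spring plunger, whose round knob stands just in front of the caddy's low end wall. Press the knob down with the fingers and hold it down while you push that end wall so that the caddy slides past the plunger, then push the caddy fully home until the plunger springs up again and locks it there, and take the hand away. Do not lift or carry anything, tip over nothing, and leave the other things on the shelf where they are.

Things in the scene. Friction and masses are not known exactly. Their poses are not given: they have to be found in the camera images.
- runner: aluminium channel screwed to the shelf, 425 mm long, 124 wide, 33 high, that guides the caddy level and straight. Origin: on the shelf, under the plunger's centre. x (level) is the way the caddy slides home, y level across, z up. It lies across in front of the robot, x roughly to the robot's right, give or take 0.3 rad
- plunger (a joint): how far the spring plunger is pressed, m: 0 up, 0.010 at its hard stop. Spring: 3.6 N at the top, 7.6 N at the bottom. Up, its 22 mm square collar sits in an opening of the caddy's slide plate and blocks the caddy; pressed 0.007 or more the caddy can slide. Once the caddy has gone 6 mm the plate itself keeps the plunger down (at 0.006), until it springs up into a second opening at home
- plunger_top (a point): centre of the top of the plunger's round knob (32 mm across, 8 mm thick, on an upright stem 10 mm across), 56 mm above the shelf when up, 46 mm when right down; moves with it. While the caddy moves over it, it is at about 50 mm
- caddy (a joint): travel of the caddy along the runner, m: about 0 = locked, pulled out (1 to 2 mm of play), 0.080 = home, where the plunger locks it again (a stop ends the travel at 0.0815). Sliding takes about 3 to 6 N. The runner holds the caddy down, it cannot be lifted off
- push_wall (a point): on the caddy: centre of the outer face of its low end wall, the face to push (200 mm wide, 36 to 84 mm above the shelf; this point 60 mm). x axis: the sliding direction, into the wall. Pulled out, the face stands 20 mm beyond the plunger's axis, 4 mm from the knob's edge. From under it a flat slotted steel slide plate (96 mm wide, top 29 mm above the shelf) reaches 135 mm back past the plunger
- caddy_floor (a point): on the caddy: centre of its inner floor, 39 mm above the shelf, axes as the runner's. The white caddy is 240 mm long (x), 200 wide, open on top; walls 84 mm above the shelf at the low end, sloping up between 45 and 90 mm beyond the push wall to 129 mm. Its middle divider carries a round handle, up to 196 mm above the shelf, 92 to 216 mm beyond the push wall
- spray_bottle: clear spray bottle with a white trigger head, 68 mm across, 233 mm high, 0.3 kg, standing in the far compartment of the caddy. Origin: centre of its underside, z up
- drain_cover: round steel drain cover, 84 mm across, 6 mm thick with a 12 mm knob, lying in the caddy. Origin: centre of its underside
- scrub_brush: green handled scrub brush, 204 mm long, up to 40 mm high, lying in the long compartment of the caddy. Origin: under its middle, x axis along it
- sponge: sponge block 110 x 70 x 32 mm on the shelf, on the robot's side of the slide plate. Origin: centre of its underside
- tablet_jar: clear jar with a grey cap, 84 mm across, 120 mm high, on the far side of the slide plate. Origin: centre of its underside
- soap_dispenser: white soap dispenser with a steel press-button head, 76 mm across, 186 mm high, at the side of the shelf. Origin: centre of its underside
- tumbler: white tumbler, 80 mm across, 105 mm high, at the side of the shelf. Origin: centre of its underside

How it is judged:
On the way, in this order (a step that is already met when the one before it is completed fails the run):
1. the fingers hold the plunger pressed down while the caddy is still pulled out (value of joint plunger above 0.004 m and contact force between the fingers and plunger above 1 N and value of joint caddy below 0.008 m), for 0.02 s.
2. the caddy slides past the plunger, which is kept down (value of joint plunger above 0.005 m and value of joint caddy above 0.01 m), for 0.05 s.
At the end, for the whole second after the job is handed in: the caddy is home (at least 76.5 mm along) and at rest, the plunger is up (pressed under 2 mm) and locks it, the spray bottle (upright within 0.2 rad), drain cover and brush are still on the caddy's floor, and the other things stand within 20 mm of where they were (value of joint caddy above 0.0765 m and value of joint plunger below 0.002 m and velocity of joint caddy between -0.01 and 0.01 m/s and angle between spray_bottle's own z axis and vertical below 0.2 rad and z of spray_bottle in the frame of caddy_floor between -0.01 and 0.012 m and z of drain_cover in the frame of caddy_floor between -0.01 and 0.03 m and z of scrub_brush in the frame of caddy_floor between -0.01 and 0.03 m and linear speed of spray_bottle below 0.02 m/s and distance of each of sponge, tablet_jar, soap_dispenser, tumbler from where it was at the start of the episode below 0.02 m); the robot touches nothing.
It fails at once if something in the caddy was lifted (z of spray_bottle in the frame of caddy_floor above 0.03 m or z of any of drain_cover, scrub_brush in the frame of caddy_floor above 0.04 m).
It fails at once if the spray bottle was tipped (angle between spray_bottle's own z axis and vertical above 0.5 rad).
It fails at once if another thing on the shelf was moved, lifted or knocked over (distance of any of sponge, tablet_jar, soap_dispenser, tumbler from where it was at the start of the episode above 0.02 m or angle between any of tablet_jar, soap_dispenser, tumbler's own z axis and vertical above 0.4 rad).
It also fails if it takes over 35 s, if anything falls off the work surface, if the arm or the gripper's body presses on something with over 40 N, if the wrist force passes 120 N, or if a joint passes its speed limit or range.

## Working session

There is one attempt and no reset: what is moved stays moved. The work goes in short steps, Python scripts to look and compute and a shell command to move; the robot and the scene stay as the last step left them, time stands still between calls to the robot, and variables do not carry over. Pictures are saved under pics/ and viewed, at most 10 in all, crops included, and the job is handed in when it is done.

```bash
mkdir -p pics
cat > h.py <<'E'
import numpy as np,cv2
from station import *
def ray(cam,px,c=None):
    c=c or calibration(cam);E=np.array(c["extrinsics"]);R,t=E[:3,:3],E[:3,3]
    d=R.T@np.array([(px[0]-c["cx"])/c["fx"],(px[1]-c["cy"])/c["fy"],1]);return -R.T@t,d
def atz(cam,px,z):
    o,d=ray(cam,px);return o+d*(z-o[2])/d[2]
def proj(cam,p):
    c=calibration(cam);E=np.array(c["extrinsics"]);q=E[:3,:3]@np.array(p)+E[:3,3];return [c["fx"]*q[0]/q[2]+c["cx"],c["fy"]*q[1]/q[2]+c["cy"]]
E
python3 - <<'E'
from h import *
print(get_state(),tip_reach)
Z=dict(plunger_top=.056,push_wall=.06,caddy_floor=.039,sponge=0,tablet_jar=0,soap_dispenser=0,tumbler=0,spray_bottle=.039)
for c in("scene","top"):
    im=grab_frame(c);cv2.imwrite(f"pics/{c}0.png",im[:,:,::-1])
    for n,z in Z.items():
        for r in mark_of(c,n)[:1]: print(c,n,np.round(r["location"]),round(r["conf"],2),atz(c,r["location"],z).round(3))
E
```

```text
{'t': 0.0, 'q': array([ 1.63808423e+00,  3.59369551e-01,  1.10712204e-02, -3.58910900e-04,
       -1.22410080e+00, -2.88117195e-01]), 'qd': array([-0.00061166,  0.0006783 , -0.00016083,  0.00059943, -0.00072956,
       -0.00170991]), 'joint_efforts': array([ 5.78264280e-04, -5.82713163e+01,  2.93064398e+01,  6.99761868e+00,
        7.04852573e-03, -1.61838111e-04]), 'eef_pos': array([0.1477539 , 0.65811658, 0.21683771]), 'ee_rot': array([ 3.13996004e+00, -1.31984304e-04, -2.20951410e-01]), 'force': array([-0.38129459,  0.13355601,  0.1095158 ]), 'moment': array([-0.0165136 ,  0.02744474, -0.02586086]), 'gripper_force': 0.0, 'width': 0.08746959492835166} 0.019
scene plunger_top [320. 226.] 0.43 [0.48  0.187 0.056]
scene push_wall [314. 223.] 0.76 [0.485 0.168 0.06 ]
scene caddy_floor [283. 211.] 0.85 [0.511 0.052 0.039]
scene sponge [355. 214.] 0.62 [0.328 0.229 0.   ]
scene tablet_jar [325. 288.] 0.98 [0.616 0.329 0.   ]
scene soap_dispenser [177. 141.] 0.65 [ 0.532 -0.478  0.   ]
scene tumbler [398. 310.] 0.76 [0.518 0.54  0.   ]
scene spray_bottle [261. 211.] 0.57 [ 0.561 -0.005  0.039]
top plunger_top [220. 235.] 0.54 [0.482 0.193 0.056]
top push_wall [229. 230.] 0.56 [0.497 0.164 0.06 ]
top sponge [209. 281.] 0.57 [0.338 0.234 0.   ]
top tablet_jar [182. 193.] 0.93 [0.622 0.316 0.   ]
top soap_dispenser [429. 213.] 0.6 [ 0.537 -0.478  0.   ]
top tumbler [110. 228.] 0.58 [0.516 0.545 0.   ]
top spray_bottle [284. 208.] 0.83 [ 0.561 -0.01   0.039]
```

```bash
cd pics; python3 -c "
import cv2,numpy as np
a=np.hstack([cv2.imread('scene0.png'),cv2.imread('top0.png')]);cv2.imwrite('both0.png',cv2.resize(a,(800,300)))"
```

```text
(no output)
```

View pics/top0.png

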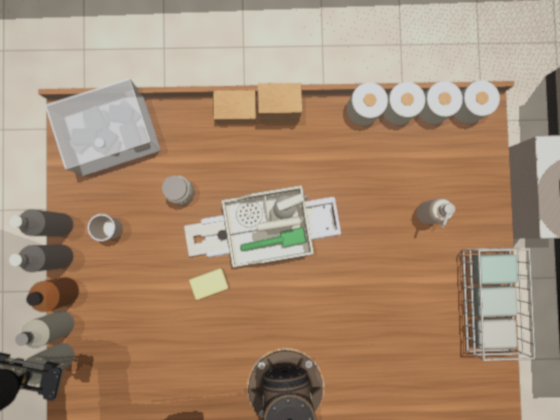

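View pics/scene0.png

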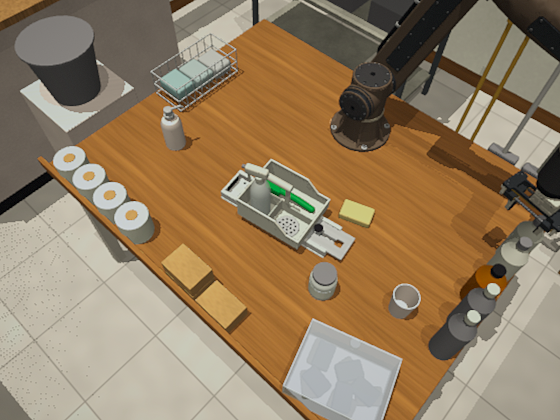

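The top view shows the knob at about (222,235), with the caddy to its right. The runner points right and slightly up. The sponge (209,284) and jar (177,190) stand clear on either side. I'll close the gripper and move to a hover above the knob, with the tool yaw matching the runner (about -1.36).

```bash
python3 -m handwheel '[{"delta_pos":[0.7,-1,0],"dr":[0,0,-6.5]},{"delta_pos":[0.7,-1,0],"dr":[0,0,-6.5]},{"delta_pos":[0.7,-1,0],"dr":[0,0,-6.5]},{"delta_pos":[0.7,-1,0],"dr":[0,0,-6.5]},{"delta_pos":[0.7,-1,0],"dr":[0,0,-6.5]},{"delta_pos":[0.7,-1,0],"dr":[0,0,-6.5]},{"delta_pos":[0.7,-1,0],"dr":[0,0,-6.5]},{"delta_pos":[0.7,-1,0],"dr":[0,0,-6.5]},{"delta_pos":[0.7,-1,0],"dr":[0,0,-6.5]},{"delta_pos":[0.7,-1,0],"dr":[0,0,-6.5]}]' 1 20
python3 -m handwheel '[{"delta_pos":[0.67,-0.93,0],"dr":[0,0,0]},{"delta_pos":[0.67,-0.93,0],"dr":[0,0,0]},{"delta_pos":[0.67,-0.93,0],"dr":[0,0,0]},{"delta_pos":[0.67,-0.93,0],"dr":[0,0,0]},{"delta_pos":[0.67,-0.93,0],"dr":[0,0,0]},{"delta_pos":[0.67,-0.93,0],"dr":[0,0,0]},{"delta_pos":[0,0,0],"dr":[0,0,0]},{"delta_pos":[0,0,0],"dr":[0,0,0]}]'
python3 - <<'E'
from h import *
s=get_state();print(s["t"],s["eef_pos"],s["ee_rot"],s["q"])
c="wrist";im=grab_frame(c);cv2.imwrite("pics/w1.png",im[:,:,::-1])
for n,z in dict(plunger_top=.056,push_wall=.06,caddy_floor=.039).items():
    for r in mark_of(c,n)[:2]: print(n,r["location"],r["conf"],atz(c,r["location"],z))
E
```

```text
t: 1.9
eef_pos: [0.3585, 0.3574, 0.2181]
ee_rot: [-3.141, 0.001, -1.36]
force: [-0.1, 0.2, -0.2]
width: 0.0129
gripper_force: 0.0
t: 2.7
eef_pos: [0.4788, 0.1905, 0.2178]
ee_rot: [-3.142, 0.0, -1.357]
force: [-0.3, 0.1, 0.6]
width: 0.0004
gripper_force: 0.0
2.7 [0.47876165 0.19047584 0.21776164] [-3.14156585e+00  7.65099814e-05 -1.35738128e+00] [ 7.60030709e-01  9.44765980e-02 -3.35151569e-01 -5.65721638e-05
 -1.14110549e+00 -5.46592093e-01]
plunger_top [271.4, 176.3] 0.63 [0.48603462 0.18397495 0.056     ]
push_wall [272.1, 155.8] 0.62 [0.48925958 0.16570733 0.06      ]
push_wall [273.7, 167.9] 0.29 [0.48565195 0.17574376 0.06      ]
caddy_floor [281.2, 11.5] 0.73 [0.50709123 0.04927525 0.039     ]
```

View pics/w1.png

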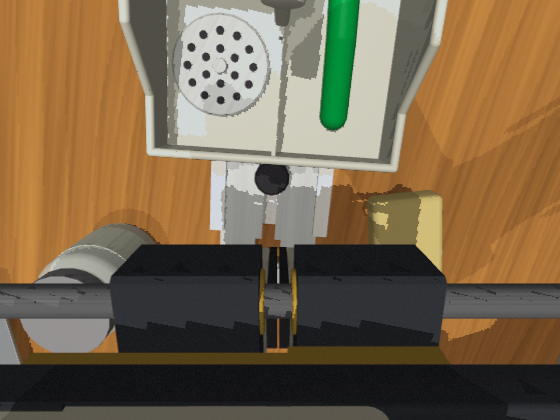

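The wrist view shows the knob at (272,178) and the outer top edge of the end wall running from (149,153) to (397,170). The gripper is long across the runner, as wanted. Next I'll refine the knob position and the runner yaw.

Run:
```python
from h import *
im=cv2.imread("pics/w1.png");g=cv2.cvtColor(im,cv2.COLOR_BGR2GRAY)
m=np.zeros_like(g);m[155:200,250:295]=(g[155:200,250:295]<75)*255
n,l,st,ce=cv2.connectedComponentsWithStats(m);i=1+st[1:,4].argmax();print(st[i],ce[i])
K=atz("wrist",ce[i],.055);print("knob",K)
a,b=[atz("wrist",p,.084) for p in((149,153.5),(397,170.5))]
d=b-a;print(a,b,np.linalg.norm(d));y=-d/np.linalg.norm(d);yaw=np.arctan2(-y[0],y[1]);print("yaw",yaw)
x=np.array([np.cos(yaw),np.sin(yaw),0]);print("wall ahead of knob",x@((a+b)/2-K),"lat",y@((a+b)/2-K),x)
e=get_state()["eef_pos"];print("tool rel knob x,y",x@(e-K),y@(e-K))
for off in(3,5): print((K+x*off/1000-e)/.03)
```

```text
[255 164  34  31 871] [271.63605052 178.27210103]
knob [0.4852798  0.18627862 0.055     ]
[0.58621895 0.18201671 0.084     ] [0.38822207 0.15224234 0.084     ] 0.2002230744455505
yaw -1.4215367432600963
wall ahead of knob 0.01922477756299167 lat -0.0009284474836085216 [ 0.14870599 -0.98888145  0.        ]
tool rel knob x,y -0.006598563569488285 -0.006279103209487407
[ 0.25455509 -0.28527004 -5.42877959]
[ 0.26446882 -0.35119547 -5.42877959]
```

```bash
python3 -m handwheel '[{"delta_pos":[0.26,-0.32,0],"dr":[0,0,-3.7]},{"delta_pos":[0,0,-0.74],"dr":[0,0,0]},{"delta_pos":[0,0,-0.74],"dr":[0,0,0]},{"delta_pos":[0,0,-0.74],"dr":[0,0,0]},{"delta_pos":[0,0,-0.74],"dr":[0,0,0]},{"delta_pos":[0,0,-0.74],"dr":[0,0,0]},{"delta_pos":[0,0,-0.6],"dr":[0,0,0]},{"delta_pos":[0,0,0],"dr":[0,0,0]},{"delta_pos":[0,0,0],"dr":[0,0,0]}]'
python3 - <<'E'
from h import *
K=np.array([.48528,.18628,.055]);x=np.array([.1487,-.9889,0]);y=np.array([.9889,.1487,0])
s=get_state();e=s["eef_pos"];print(e,s["ee_rot"],x@(e-K),y@(e-K))
im=grab_frame("wrist");cv2.imwrite("pics/w2.png",im[:,:,::-1])
E
```

```text
t: 3.8
eef_pos: [0.4862, 0.1822, 0.0891]
ee_rot: [3.141, -0.0, -1.419]
force: [0.5, 0.7, 1.0]
width: 0.0004
gripper_force: 0.0
[0.48619554 0.18220901 0.08913376] [ 3.14149558e+00 -3.95338253e-04 -1.41851020e+00] 0.004161941481362565 0.0003000205948393895
```

View pics/w2.png

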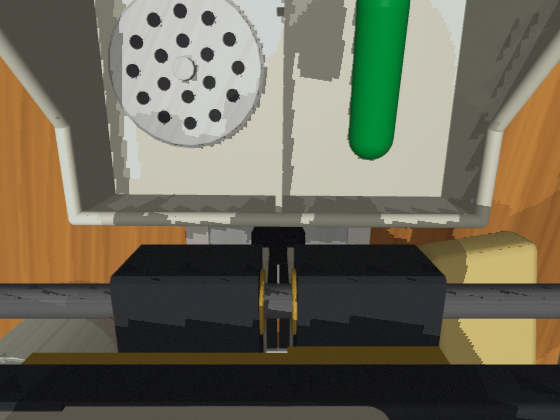

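The view shows the knob laterally centred at about (278,235), between the fingers and the wall. Now I'll press it down.

```bash
python3 -m handwheel '[{"delta_pos":[0,0,-0.2],"dr":[0,0,0]},{"delta_pos":[0,0,-0.2],"dr":[0,0,0]},{"delta_pos":[0,0,-0.2],"dr":[0,0,0]},{"delta_pos":[0,0,-0.15],"dr":[0,0,0]},{"delta_pos":[0,0,0],"dr":[0,0,0]},{"delta_pos":[0,0,0],"dr":[0,0,0]}]'
```

```text
t: 4.45
eef_pos: [0.4863, 0.1815, 0.0661]
ee_rot: [3.141, -0.0, -1.42]
force: [-0.0, 0.4, 0.9]
width: 0.0006
gripper_force: 0.0
```

The force is no higher than before contact, so I'll look.

Run:
```python
from h import *
print(get_state()["force"],get_state()["moment"])
im=grab_frame("wrist");s=grab_frame("scene")
p=proj("scene",[.485,.186,.055]);print(p)
u,v=map(int,p);c=cv2.resize(s[v-35:v+35,u-50:u+50],(600,420),interpolation=cv2.INTER_CUBIC)
cv2.imwrite("pics/w3.png",np.hstack([im[100:380,130:430],cv2.resize(c,(400,280))])[:,:,::-1])
for q in ("plunger_top",):
  for cam,z in(("wrist",.05),("scene",.05)): print(cam,[(r["location"],r["conf"],atz(cam,r["location"],z).round(3)) for r in mark_of(cam,q)[:2]])
```

```text
[-0.01315316  0.38723856  0.93213163] [ 0.16381769 -0.05843224  0.01649521]
[np.float64(318.53811478508874), np.float64(227.1744289543074)]
wrist [([280.8, 256.6], 0.5, array([0.484, 0.187, 0.05 ])), ([60.1, 368.3], 0.46, array([0.599, 0.275, 0.05 ]))]
scene [([319.3, 226.6], 0.55, array([0.479, 0.185, 0.05 ]))]
```

View pics/w3.png

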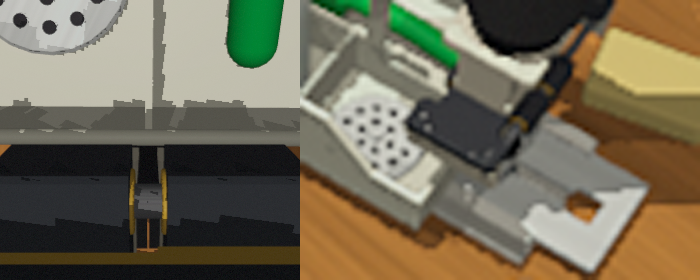

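```bash
python3 -m handwheel '[{"delta_pos":[0,0,-0.05],"dr":[0,0,0]},{"delta_pos":[0,0,0],"dr":[0,0,0]},{"delta_pos":[0,0,0],"dr":[0,0,0]}]'; python3 -m handwheel '[{"delta_pos":[0,0,-0.05],"dr":[0,0,0]},{"delta_pos":[0,0,0],"dr":[0,0,0]},{"delta_pos":[0,0,0],"dr":[0,0,0]}]'; python3 -c "
from station import *;s=get_state();print(s['eef_pos'],s['force'],s['moment'])"
```

```text
t: 4.95
eef_pos: [0.4862, 0.1816, 0.0647]
ee_rot: [3.142, -0.0, -1.42]
force: [0.2, 0.2, -0.1]
width: 0.0002
gripper_force: 0.0
t: 5.25
eef_pos: [0.4862, 0.1816, 0.0632]
ee_rot: [3.141, -0.0, -1.42]
force: [0.1, 0.2, -0.3]
width: 0.0005
gripper_force: 0.0
[0.48620722 0.18155358 0.06321638] [ 0.12227592  0.23891451 -0.25441747] [ 0.07818628 -0.02932793  0.01364905]
```

```bash
python3 -c "
from station import *;print(tip_reach)"; python3 -m handwheel '[{"delta_pos":[0,0,-0.05],"dr":[0,0,0]},{"delta_pos":[0,0,0],"dr":[0,0,0]},{"delta_pos":[0,0,0],"dr":[0,0,0]}]'; python3 -m handwheel '[{"delta_pos":[0,0,-0.05],"dr":[0,0,0]},{"delta_pos":[0,0,0],"dr":[0,0,0]},{"delta_pos":[0,0,0],"dr":[0,0,0]}]'
```

```text
0.019
t: 5.55
eef_pos: [0.4862, 0.1816, 0.0617]
ee_rot: [3.141, -0.0, -1.42]
force: [-0.1, -0.1, 0.2]
width: 0.0001
gripper_force: 0.0
t: 5.85
eef_pos: [0.4862, 0.1816, 0.0602]
ee_rot: [3.141, -0.0, -1.42]
force: [-0.6, 0.6, 0.5]
width: 0.0004
gripper_force: 0.0
```

Run:
```python
from h import *
s=get_state();e=s["eef_pos"]
im=grab_frame("wrist");x=np.array([.1487,-.9889,0])
K=np.array([.48528,.18628,.056])
for n,p in dict(tcp=e,tip=e-[0,0,.019],tipfront=e-[0,0,.019]+x*.0095,knob=K,knobfar=K+x*.016,wall84=K+x*.02+[0,0,.028]).items(): print(n,np.round(proj("wrist",p)))
sc=grab_frame("scene");c=cv2.resize(sc[195:265,275:365],(540,420),interpolation=cv2.INTER_CUBIC)
w=cv2.resize(im[200:380,220:331],(259,420))
cv2.imwrite("pics/w4.png",np.hstack([w,c])[:,:,::-1])
```

```text
tcp [279. 259.]
tip [278. 245.]
tipfront [279. 228.]
knob [279. 265.]
knobfar [279. 235.]
wall84 [279. 249.]
```

View pics/w4.png

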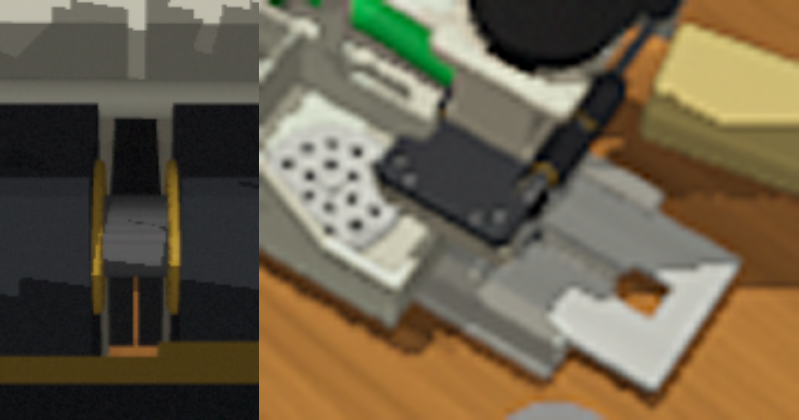

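The predicted fingertip row (228) isn't where the fingers show up, so the tips may stand higher than assumed. I'll keep lowering in small steps and watch the force.

```bash
python3 -m handwheel '[{"delta_pos":[0,0,-0.1],"dr":[0,0,0]},{"delta_pos":[0,0,0],"dr":[0,0,0]}]'; python3 -m handwheel '[{"delta_pos":[0,0,-0.1],"dr":[0,0,0]},{"delta_pos":[0,0,0],"dr":[0,0,0]}]'
```

```text
t: 6.15
eef_pos: [0.486, 0.1814, 0.0569]
ee_rot: [3.141, -0.0, -1.42]
force: [-0.2, -0.2, -0.1]
width: 0.0003
gripper_force: 0.0
t: 6.35
eef_pos: [0.486, 0.1814, 0.0538]
ee_rot: [3.141, -0.0, -1.42]
force: [0.2, 0.7, 1.1]
width: 0.0006
gripper_force: 0.0
```

Still no contact. I'll raise the hand and look at the fingers from the side.

```bash
python3 -m handwheel '[{"delta_pos":[0,0,0.9],"dr":[0,0,0]},{"delta_pos":[0,0,0.9],"dr":[0,0,0]},{"delta_pos":[0,0,0.9],"dr":[0,0,0]},{"delta_pos":[0,0,0],"dr":[0,0,0]}]'
python3 - <<'E'
from h import *
e=get_state()["eef_pos"];t=e-[0,0,.019]
print(e,proj("scene",e),proj("scene",t))
x=np.array([.1487,-.9889,0]);y=np.array([.9889,.1487,0])
sc=grab_frame("scene").copy();k=8;u,v=map(int,proj("scene",t))
c=cv2.resize(sc[v-40:v+30,u-45:u+45],None,fx=k,fy=k,interpolation=cv2.INTER_CUBIC)
for p,col in((e,(255,0,0)),(t,(255,255,0)),(t+y*.02,(0,255,255)),(np.array([.48528,.18628,.056]),(255,0,255))):
    q=proj("scene",p);cv2.circle(c,(int((q[0]-u+45)*k),int((q[1]-v+40)*k)),4,col,-1)
cv2.imwrite("pics/s5.png",c[:,:,::-1])
E
```

```text
t: 6.75
eef_pos: [0.4882, 0.1829, 0.139]
ee_rot: [-3.136, 0.003, -1.419]
force: [0.4, 0.8, -0.7]
width: 0.0001
gripper_force: 0.0
[0.48824623 0.18291916 0.13895581] [np.float64(319.5373142742389), np.float64(213.79881157015794)] [np.float64(318.98730904426), np.float64(216.95237088701157)]
```

View pics/s5.png

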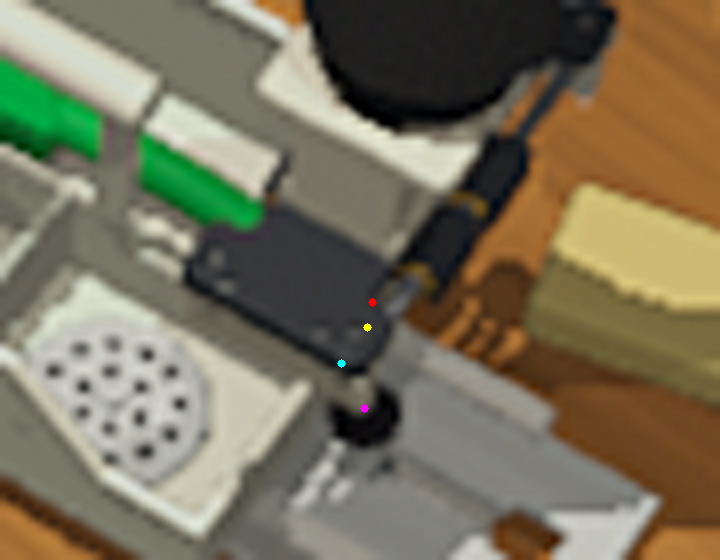

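Run:
```python
from h import *
e=get_state()["eef_pos"];x=np.array([.1487,-.9889,0]);y=np.array([.9889,.1487,0])
im=grab_frame("wrist");cv2.imwrite("pics/w6.png",im[:,:,::-1])
c=cv2.resize(im[170:370,215:345],None,fx=3,fy=3,interpolation=cv2.INTER_CUBIC)
for z in(0,-.019):
  for dx,col in((0,(255,0,0)),(.0095,(255,0,255))):
    q=proj("wrist",e+[0,0,z]+x*dx);print(z,dx,np.round(q))
s0=cv2.imread("pics/scene0.png")[:,:,::-1]
c0=cv2.resize(s0[186:246,283:353],(400,343),interpolation=cv2.INTER_CUBIC);c0=cv2.copyMakeBorder(c0,0,257,0,0,cv2.BORDER_CONSTANT)
t=grab_frame("top");u,v=map(int,proj("top",[.485,.186,.056]))
ct=cv2.resize(t[v-16:v+16,u-25:u+25],(400,257),interpolation=cv2.INTER_CUBIC);c0[343:]=ct
cv2.imwrite("pics/m6.png",np.hstack([c,c0])[:,:,::-1])
E=np.array(calibration("wrist")["extrinsics"]);print("cam pos",-E[:3,:3].T@E[:3,3],"axis",E[2,:3])
p=np.array(proj("scene",e))
for d in(x,y,np.array([0,0,1])):print(np.array(proj("scene",e+d*.01))-p)
```

```text
0 0 [277. 262.]
0 0.0095 [277. 243.]
-0.019 0 [277. 247.]
-0.019 0.0095 [277. 230.]
cam pos [0.49739117 0.10926239 0.30104973] axis [-0.0412204   0.26666386 -0.96290771]
[-2.71059906 -1.51364424]
[-1.63722745  2.22505264]
[ 0.29384924 -1.68435677]
```

View pics/m6.png

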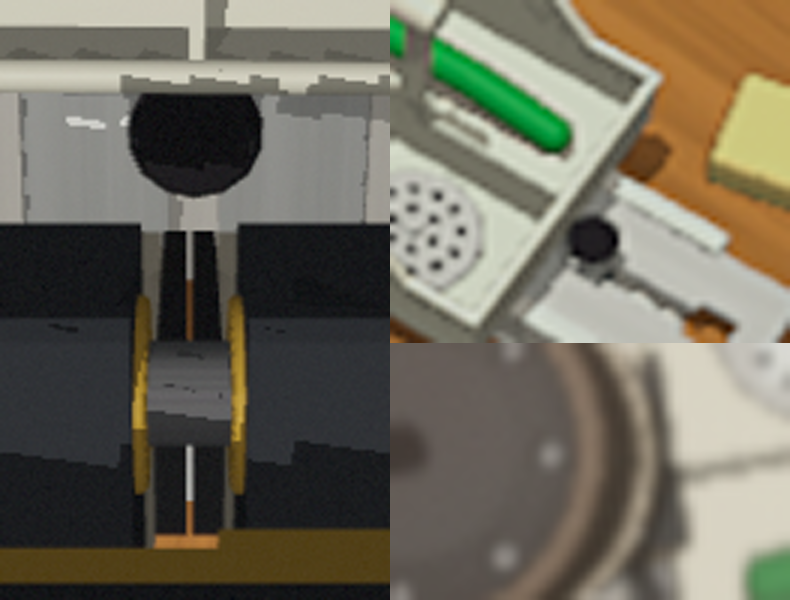

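Now the fingers are clear: two thin black fingers end at about (277,247), with the knob at (280,213). The visible tip sits near the TCP itself, so the nominal 19 mm of reach isn't there when closed. I'll descend again and continue lower, checking the force.

```bash
python3 -m handwheel '[{"delta_pos":[0,0,-0.9],"dr":[0,0,0]},{"delta_pos":[0,0,-0.9],"dr":[0,0,0]},{"delta_pos":[0,0,-0.9],"dr":[0,0,0]},{"delta_pos":[0,0,0],"dr":[0,0,0]},{"delta_pos":[0,0,0],"dr":[0,0,0]}]'
python3 -m handwheel '[{"delta_pos":[0,0,-0.07],"dr":[0,0,0]},{"delta_pos":[0,0,0],"dr":[0,0,0]},{"delta_pos":[0,0,0],"dr":[0,0,0]}]'
python3 -m handwheel '[{"delta_pos":[0,0,-0.07],"dr":[0,0,0]},{"delta_pos":[0,0,0],"dr":[0,0,0]},{"delta_pos":[0,0,0],"dr":[0,0,0]}]'
```

```text
t: 7.4
eef_pos: [0.4858, 0.1811, 0.0537]
ee_rot: [3.139, -0.002, -1.42]
force: [-0.1, -1.7, -0.1]
width: 0.0007
gripper_force: 0.0
t: 7.7
eef_pos: [0.4867, 0.182, 0.0531]
ee_rot: [-3.14, 0.001, -1.42]
force: [-0.1, -0.2, -0.1]
width: 0.0004
gripper_force: 0.0
t: 8.0
eef_pos: [0.4863, 0.1816, 0.0502]
ee_rot: [-3.141, 0.0, -1.42]
force: [-0.4, 0.1, 0.2]
width: 0.0005
gripper_force: 0.0
```

```bash
python3 -c "
from station import *;s=get_state();print(s['joint_efforts'].round(2),s['moment'].round(3))"
python3 -m handwheel '[{"delta_pos":[0,0,-0.06],"dr":[0,0,0]},{"delta_pos":[0,0,0],"dr":[0,0,0]},{"delta_pos":[0,0,0],"dr":[0,0,0]}]'
python3 -c "
from station import *;s=get_state();print(s['joint_efforts'].round(2),s['moment'].round(3))"
python3 -m handwheel '[{"delta_pos":[0,0,-0.06],"dr":[0,0,0]},{"delta_pos":[0,0,0],"dr":[0,0,0]},{"delta_pos":[0,0,0],"dr":[0,0,0]}]'
python3 - <<'E'
from h import *
s=get_state();print(s['joint_efforts'].round(2),s['moment'].round(3))
e=s["eef_pos"];im=grab_frame("wrist");cv2.imwrite("pics/w7.png",im[:,:,::-1])
x=np.array([.1487,-.9889,0]);K=np.array([.48528,.18628,.056])
for n,p in dict(tip=e-[0,0,.019],knobfar=K+x*.016,knobfarlow=K+x*.016-[0,0,.01],rimout=K+x*.02+[0,0,.028]).items(): print(n,np.round(proj("wrist",p)))
cv2.imwrite("pics/v7.png",cv2.resize(im[190:370,190:370],(600,600),interpolation=cv2.INTER_CUBIC)[:,:,::-1])
E
```

```text
[ -0.   -44.07  21.17   5.05  -0.    -0.  ] [0.07  0.024 0.047]
t: 8.3
eef_pos: [0.4862, 0.1815, 0.0482]
ee_rot: [3.141, -0.0, -1.42]
force: [-0.2, -0.4, 0.4]
width: 0.0004
gripper_force: 0.0
[-0.000e+00 -4.413e+01  2.104e+01  5.020e+00 -1.000e-02 -0.000e+00] [ 0.119 -0.035  0.004]
t: 8.6
eef_pos: [0.4864, 0.1817, 0.0467]
ee_rot: [-3.141, 0.0, -1.42]
force: [0.1, -0.2, 3.0]
width: 0.0006
gripper_force: 1.7
[ 1.00e-02 -4.26e+01  2.03e+01  4.70e+00  2.00e-01  0.00e+00] [-0.028  0.137 -0.015]
tip [278. 245.]
knobfar [280. 245.]
knobfarlow [279. 237.]
rimout [280. 262.]
```

View pics/v7.png

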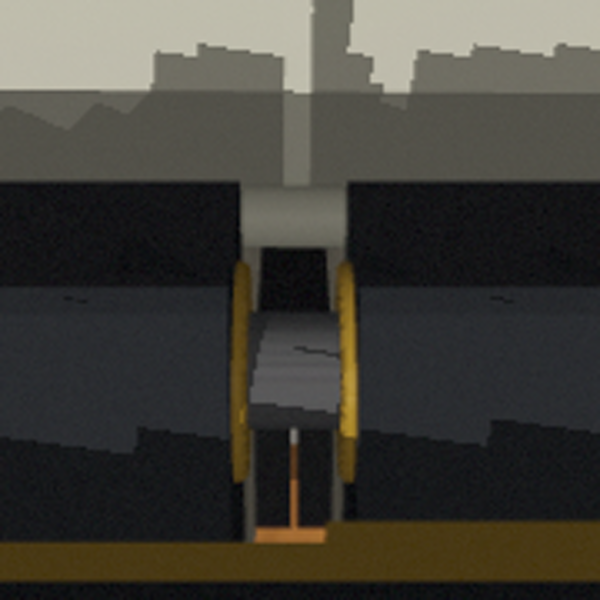

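Contact at last: 3 N at the wrist and 1.7 N on a pad. One more step down will show whether this is the spring (about 0.4 N/mm) or something stiff.

```bash
for i in 1 2; do python3 -m handwheel '[{"delta_pos":[0,0,-0.04],"dr":[0,0,0]},{"delta_pos":[0,0,0],"dr":[0,0,0]},{"delta_pos":[0,0,0],"dr":[0,0,0]}]'; done
```

```text
t: 8.95
eef_pos: [0.4864, 0.1817, 0.0454]
ee_rot: [-3.141, 0.0, -1.42]
force: [-0.1, -0.3, 4.1]
width: 0.0002
gripper_force: 1.9
t: 9.25
eef_pos: [0.4864, 0.1817, 0.0441]
ee_rot: [-3.141, 0.0, -1.42]
force: [-0.2, -0.6, 3.7]
width: 0.0009
gripper_force: 2.2
```

This is the spring, so the fingers are on the knob and about 2 mm is pressed. A full press brings the gripper body close to the wall rim (84 mm), so I'll check where the body really sits.

Run:
```python
from h import *
e=get_state()["eef_pos"];x=np.array([.1487,-.9889,0])
for a in(.012,.02,.03,.039):
  print(a,[(z,np.round(proj("wrist",e+x*a+[0,0,z/1000])[1])) for z in(0,10,20,30,40,47,60)])
im=cv2.imread("pics/w7.png").astype(int).sum(2);print([(r,im[r,180],im[r,400]) for r in(235,243,247,260,275,300,330,345,360)])
```

```text
0.012 [(0, np.float64(236.0)), (10, np.float64(244.0)), (20, np.float64(252.0)), (30, np.float64(262.0)), (40, np.float64(274.0)), (47, np.float64(282.0)), (60, np.float64(301.0))]
0.02 [(0, np.float64(220.0)), (10, np.float64(227.0)), (20, np.float64(235.0)), (30, np.float64(243.0)), (40, np.float64(253.0)), (47, np.float64(261.0)), (60, np.float64(278.0))]
0.03 [(0, np.float64(199.0)), (10, np.float64(205.0)), (20, np.float64(211.0)), (30, np.float64(219.0)), (40, np.float64(227.0)), (47, np.float64(234.0)), (60, np.float64(248.0))]
0.039 [(0, np.float64(180.0)), (10, np.float64(184.0)), (20, np.float64(190.0)), (30, np.float64(196.0)), (40, np.float64(203.0)), (47, np.float64(208.0)), (60, np.float64(220.0))]
[(235, np.int64(234), np.int64(231)), (243, np.int64(232), np.int64(233)), (247, np.int64(51), np.int64(59)), (260, np.int64(60), np.int64(57)), (275, np.int64(69), np.int64(61)), (300, np.int64(128), np.int64(128)), (330, np.int64(61), np.int64(77)), (345, np.int64(63), np.int64(79)), (360, np.int64(151), np.int64(152))]
```

The body's front edge (row 245) fits a tool 28 mm shorter than nominal, which matches the late contact, so the body clears the rim as designed. I'll press to about 8.5 mm and then start pushing.

```bash
python3 -m handwheel '[{"delta_pos":[0,0,-0.1],"dr":[0,0,0]},{"delta_pos":[0,0,-0.08],"dr":[0,0,0]},{"delta_pos":[0,0,0],"dr":[0,0,0]},{"delta_pos":[0,0,0],"dr":[0,0,0]}]'
python3 -m handwheel '[{"delta_pos":[0.015,-0.1,0],"dr":[0,0,0]},{"delta_pos":[0.007,-0.05,0],"dr":[0,0,0]},{"delta_pos":[0,0,0],"dr":[0,0,0]},{"delta_pos":[0,0,0],"dr":[0,0,0]}]'
python3 -m handwheel '[{"delta_pos":[0.007,-0.05,0],"dr":[0,0,0]},{"delta_pos":[0.007,-0.05,0],"dr":[0,0,0]},{"delta_pos":[0,0,0],"dr":[0,0,0]},{"delta_pos":[0,0,0],"dr":[0,0,0]}]'
```

```text
t: 9.65
eef_pos: [0.4864, 0.1816, 0.0388]
ee_rot: [-3.141, -0.0, -1.42]
force: [-1.1, -0.2, 5.5]
width: 0.0007
gripper_force: 3.2
t: 10.05
eef_pos: [0.4877, 0.1782, 0.0392]
ee_rot: [-3.14, 0.001, -1.42]
force: [0.2, 3.0, 7.2]
width: 0.0005
gripper_force: 3.2
t: 10.45
eef_pos: [0.4882, 0.1757, 0.0392]
ee_rot: [-3.139, 0.002, -1.42]
force: [-1.5, 5.2, 5.8]
width: 0.0003
gripper_force: 3.5
```

```bash
python3 -m handwheel '[{"delta_pos":[0,0,-0.06],"dr":[0,0,0]},{"delta_pos":[0,0,0],"dr":[0,0,0]},{"delta_pos":[0,0,0],"dr":[0,0,0]}]'
python3 -m handwheel '[{"delta_pos":[0.007,-0.05,0],"dr":[0,0,0]},{"delta_pos":[0.007,-0.05,0],"dr":[0,0,0]},{"delta_pos":[0,0,0],"dr":[0,0,0]},{"delta_pos":[0,0,0],"dr":[0,0,0]}]'
python3 -m handwheel '[{"delta_pos":[0.007,-0.05,0],"dr":[0,0,0]},{"delta_pos":[0.007,-0.05,0],"dr":[0,0,0]},{"delta_pos":[0,0,0],"dr":[0,0,0]},{"delta_pos":[0,0,0],"dr":[0,0,0]}]'
```

```text
t: 10.75
eef_pos: [0.4882, 0.1756, 0.0375]
ee_rot: [-3.139, 0.002, -1.419]
force: [-1.4, 4.7, 6.2]
width: 0.0006
gripper_force: 3.9
t: 11.15
eef_pos: [0.4887, 0.1729, 0.0375]
ee_rot: [-3.139, 0.002, -1.419]
force: [-1.8, 4.8, 6.4]
width: 0.0008
gripper_force: 3.9
t: 11.55
eef_pos: [0.4892, 0.1699, 0.0375]
ee_rot: [-3.139, 0.002, -1.419]
force: [-2.5, 5.1, 6.6]
width: 0.0004
gripper_force: 3.9
```

The push force is steady at about 5 N, so the caddy is sliding. I'll continue at 6 mm per row.

```bash
python3 -m handwheel '[{"delta_pos":[0.015,-0.1,0],"dr":[0,0,0]},{"delta_pos":[0.03,-0.2,0],"dr":[0,0,0]},{"delta_pos":[0.03,-0.2,0],"dr":[0,0,0]},{"delta_pos":[0.03,-0.2,0],"dr":[0,0,0]},{"delta_pos":[0.03,-0.2,0],"dr":[0,0,0]},{"delta_pos":[0.03,-0.2,0],"dr":[0,0,0]},{"delta_pos":[0.03,-0.2,0],"dr":[0,0,0]},{"delta_pos":[0.03,-0.2,0],"dr":[0,0,0]},{"delta_pos":[0.03,-0.2,0],"dr":[0,0,0]},{"delta_pos":[0.03,-0.2,0],"dr":[0,0,0]}]'
python3 -m handwheel '[{"delta_pos":[0.015,-0.1,0],"dr":[0,0,0]},{"delta_pos":[0.015,-0.1,0],"dr":[0,0,0]},{"delta_pos":[0.015,-0.1,0],"dr":[0,0,0]},{"delta_pos":[0,0,0],"dr":[0,0,0]},{"delta_pos":[0,0,0],"dr":[0,0,0]}]'
```

```text
t: 12.55
eef_pos: [0.4976, 0.1122, 0.0372]
ee_rot: [-3.14, 0.002, -1.42]
force: [-0.7, 4.8, 4.4]
width: 0.0007
gripper_force: 2.8
t: 13.05
eef_pos: [0.4984, 0.1024, 0.0368]
ee_rot: [-3.141, 0.0, -1.42]
force: [1.2, 3.7, 0.3]
width: 0.0008
gripper_force: 1.6
```

```bash
for i in 1 2; do python3 -m handwheel '[{"delta_pos":[0.007,-0.05,0],"dr":[0,0,0]},{"delta_pos":[0,0,0],"dr":[0,0,0]},{"delta_pos":[0,0,0],"dr":[0,0,0]}]'; done
```

```text
t: 13.35
eef_pos: [0.4985, 0.1009, 0.0368]
ee_rot: [-3.141, 0.0, -1.42]
force: [1.7, 4.2, -0.5]
width: 0.0004
gripper_force: 2.0
t: 13.65
eef_pos: [0.4982, 0.0989, 0.0367]
ee_rot: [3.141, -0.0, -1.42]
force: [1.8, 1.9, -1.2]
width: 0.0006
gripper_force: 1.2
```

```bash
python3 -m handwheel '[{"delta_pos":[0.007,-0.05,0],"dr":[0,0,0]},{"delta_pos":[0,0,0],"dr":[0,0,0]},{"delta_pos":[0,0,0],"dr":[0,0,0]}]'
```

```text
t: 13.95
eef_pos: [0.4983, 0.0972, 0.0367]
ee_rot: [3.141, -0.0, -1.42]
force: [0.2, 0.6, -0.6]
width: 0.0005
gripper_force: 0.6
```

```bash
for i in 1 2; do python3 -m handwheel '[{"delta_pos":[0.007,-0.05,0],"dr":[0,0,0]},{"delta_pos":[0,0,0],"dr":[0,0,0]},{"delta_pos":[0,0,0],"dr":[0,0,0]}]'; done
```

```text
t: 14.25
eef_pos: [0.4985, 0.0958, 0.0367]
ee_rot: [3.141, -0.0, -1.42]
force: [-0.6, 1.9, -0.9]
width: 0.0003
gripper_force: 1.0
t: 14.55
eef_pos: [0.4986, 0.0958, 0.0367]
ee_rot: [3.141, 0.002, -1.42]
force: [-5.8, 11.4, -0.2]
width: 0.0004
gripper_force: 5.8
```

The caddy is at the end stop: 11 N with no further motion. I'll back off a little, rise clear and check.

```bash
python3 -m handwheel '[{"delta_pos":[-0.03,0.2,0],"dr":[0,0,0]},{"delta_pos":[-0.06,0.4,0],"dr":[0,0,0]},{"delta_pos":[0,0,0.5],"dr":[0,0,0]},{"delta_pos":[0,0,1],"dr":[0,0,0]},{"delta_pos":[0,0,1],"dr":[0,0,0]},{"delta_pos":[0,0,1],"dr":[0,0,0]},{"delta_pos":[0,0.5,1],"dr":[0,0,0]},{"delta_pos":[-0.1,1,1],"dr":[0,0,0]},{"delta_pos":[-0.1,1,0],"dr":[0,0,0]},{"delta_pos":[-0.1,1,0],"dr":[0,0,0]}]'
python3 -m handwheel '[{"delta_pos":[-0.1,1,0],"dr":[0,0,0]},{"delta_pos":[-0.1,0.5,0],"dr":[0,0,0]},{"delta_pos":[0,0,0],"dr":[0,0,0]},{"delta_pos":[0,0,0],"dr":[0,0,0]}]'
python3 - <<'E'
from h import *
K=np.array([.48528,.18628,.055]);x=np.array([.1487,-.9889,0])
s=get_state();print(s["eef_pos"],s["force"])
im=grab_frame("wrist");t=grab_frame("top")
for n,z in dict(plunger_top=.056,push_wall=.06,caddy_floor=.039,spray_bottle=.039).items():
  for r in mark_of("wrist",n)[:1]: print(n,r["location"],r["conf"],x@(atz("wrist",r["location"],z)-K))
Z=dict(sponge=0,tablet_jar=0,soap_dispenser=0,tumbler=0,spray_bottle=.039)
for n,z in Z.items():
  for r in mark_of("top",n)[:1]: print(n,round(r["conf"],2),atz("top",r["location"],z).round(3))
c=cv2.resize(t[170:310,90:370],(560,280));cv2.imwrite("pics/f8.png",np.vstack([im[:320],c])[:,:,::-1])
cv2.imwrite("pics/w8.png",im[:,:,::-1])
E
```

```text
t: 15.55
eef_pos: [0.4874, 0.2191, 0.2032]
ee_rot: [-3.14, 0.001, -1.42]
force: [0.0, 0.3, -0.8]
width: 0.0007
gripper_force: 0.0
t: 15.95
eef_pos: [0.481, 0.2624, 0.2016]
ee_rot: [3.141, -0.001, -1.419]
force: [-0.4, 0.1, 0.6]
width: 0.0005
gripper_force: 0.0
[0.481006   0.26240589 0.20155768] [-0.43052223  0.10864534  0.57716436]
plunger_top [286.4, 92.0] 0.93 0.00527642090319074
sponge 0.91 [0.336 0.236 0.   ]
tablet_jar 0.83 [0.64  0.325 0.   ]
soap_dispenser 0.71 [ 0.53  -0.482  0.   ]
tumbler 0.97 [0.52  0.544 0.   ]
spray_bottle 0.65 [ 0.564 -0.085  0.039]
```

View pics/f8.png

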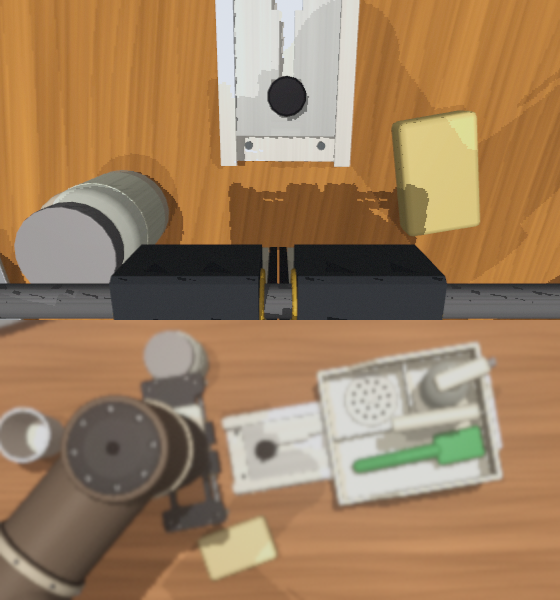

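The caddy is home, and the bottle, drain cover and brush are still in place. The sponge, jar and tumbler look undisturbed. Last, I'll check that the knob is up.

Run:
```python
from h import *
im=cv2.imread("pics/w8.png");g=cv2.cvtColor(im,cv2.COLOR_BGR2GRAY)
m=np.zeros_like(g);m[65:125,255:320]=(g[65:125,255:320]<75)*255
n,l,st,ce=cv2.connectedComponentsWithStats(m);i=1+st[1:,4].argmax();print(st[i],ce[i])
x=np.array([.1487,-.9889,0]);y=np.array([.9889,.1487,0]);K=np.array([.48528,.18628,.055])
u0,v0,w,h=st[i][:4]
for z in(.046,.05,.053,.056):
    a=atz("wrist",(u0,ce[i][1]),z);b=atz("wrist",(u0+w,ce[i][1]),z);print(z,"diam",np.linalg.norm(a-b),"x",x@(atz("wrist",ce[i],z)-K))
s=np.array(grab_frame("scene"));c0=cv2.imread("pics/scene0.png")
def knob(f):
    g=cv2.cvtColor(f,cv2.COLOR_BGR2GRAY);m=np.zeros_like(g);m[215:240,305:332]=(g[215:240,305:332]<50)*255
    n,l,st,ce=cv2.connectedComponentsWithStats(m);i=1+st[1:,4].argmax();return st[i],ce[i]
print(knob(c0),knob(s[:,:,::-1].copy()))
print(np.array(proj("scene",K+[0,0,.01]))-proj("scene",K))
for r in mark_of("scene","tablet_jar")[:1]: print(r["conf"],atz("scene",r["location"],0))
```

```text
[ 268   76   38   41 1211] [286.49876135  96.02394715]
0.046 diam 0.03136345070752896 x 0.0016370952875477908
0.05 diam 0.03097397057761828 x 0.0015822715967776981
0.053 diam 0.030681860480185216 x 0.0015411538287001258
0.056 diam 0.03038975038275232 x 0.0015000360606225811
(array([314, 224,   9,   8,  54], dtype=int32), array([317.96296296, 227.53703704])) (array([314, 224,   9,   8,  51], dtype=int32), array([318.19607843, 227.74509804]))
[ 0.27557344 -1.53791169]
0.68 [0.62081183 0.31798097 0.        ]
```

```bash
python3 -c "
from station import *;print(job_done())"
```

```text
the job is handed in; nothing more can be done
None
```

The caddy was pushed to its end stop, the knob looks fully up again in the camera image, the caddy's contents and the other things look in place, the hand is clear, and I handed the job in at about 16 s; no verdict was returned.

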